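# Load the shaker rack for an extraction run

## Robot

A 7-joint arm with a two-finger parallel gripper is mounted at the origin on the work surface. World frame = base frame: x ahead of the robot, y to its left, z up, the work surface at z = 0. Lengths are in m, angles in rad, forces in N, time in s.
With the tool pointing down it reaches from about 0.425 to 1.025 m from the base axis. Payload 9.4 kg.
Tool frame: the origin (TCP) lies at the very end of the fingers, on their centre line; the grasp point (between the pads) lies 19 mm behind it; z points along the fingers, y is the line along which they close (so a half turn about z gives the same grasp; the last joint's range is limited). The gripper opens to 93 mm and grips with 3 to 60 N. Pads are 15 mm wide; open, the fingers measure 128 mm over their backs; the gripper's body (75 mm by 188 mm) begins 65 mm behind the grasp point.
Start: joints at [1.177, 0.599, -0.003, 1.599, 0.002, 0.943, -0.08], TCP at [0.226, -0.689, 0.219] pointing down, gripper open.
Joint ranges: [-2.57, 2.57], [-0.35, 1.97], [-1.29, 1.29], [0.11, 2.56], [-1.05, 4.19], [0.11, 1.86], [-2.63, 2.63]. Speed limits (rad/s): [2.22, 2.22, 3.01, 3.01, 3.14, 3.14, 3.14].

## Interface

Orientations are given as a unit quaternion [x, y, z, w].
In Python, from station import manip, viewer gives the robot as it stands.
- The arm moves only by the tool jog_arm, never from a script. Its arguments are lists of equal length, an entry for each row: "slide": the shift along the world's x, y, z in m, a list of three; "delta_rot": the turn, a rotation vector about the world's x, y, z in degrees, a list of three; "fingers": the opening, from 0 (shut) to 1 (fully open). A call has 1 to 20 rows; each row is the pose to reach, as a shift and turn from the pose commanded when the call began; what a row does not reach only later rows make up. A row lasts 1/10 s, in which the tool goes at most 50 mm and 8.59 degrees, less where a joint would pass 70% of its speed; a pose out of reach is approached as far as the arm can. A call with a gripper value outside its range is refused whole. The fingers move at their own pace and stop on an object; "force" is the grip in N (left out, the last holds). Time passes only in rows, so rows that repeat a pose let the fingers close. It gives the time, the measured TCP pose, the force, the opening and the grip force at its end, in the units of the state.
- manip.read_state(): the state, without advancing time (a new reading comes with each control period).
- viewer.get_image(name): name is "scene" or "top"; returns a dict with "image" (384x512x3 uint8, red, green, blue), "camera_matrix" (3x3 intrinsics, pixels), "dist_coeffs" ([k1, k2, p1, p2, k3] as OpenCV has them; the pictures are not rectified), "origin" and "rotation" of the camera in the world. Camera axes: x right, y down, z forward; pixel columns grow to the right and rows downward; lengths in m; the calibration is good to about 2 mm. A picture is of the moment at which its call begins. There is no depth.
- manip.job_done(): hands the job in; it is judged then, once.
The state is a dict: "time": time; "q": joint angles; "qd": joint speeds; "effort": joint torques, N m; "tool_pos": TCP position; "orientation": TCP orientation; "force": force on the tool from outside, world axes, zero at the start; "moment": the same for the moment, N m; "opening": opening from 0.0 (shut) to 1.0 (fully open); "grip_force": force on a finger pad.
Only numpy, scipy, OpenCV 4.12 (cv2) and the standard library are available. Lean on these libraries where they do the work, as an engineer would, in place of code of your own. Each camera call takes 0.05 s, during which the arm holds its last target. There are 200 camera calls.

## Task

First lock the shaker's rack so that it cannot slide: take the orange-handled lock pin from the tool block and push it down through the eyelet of the rack's end tab until its collar rests on the tab. Then, with the white-capped blank already in pocket 1, fill the next pockets in order: the blue-capped standard into pocket 2, and only after it the red-capped sample into pocket 3, each upright, right down on the pocket floor and let go (the dots beside the pockets give their numbers). Keep the vials upright, leave the rack home against its stop, and do not disturb the other vials or anything else on the bench.

Things in the scene. Friction and masses are not known exactly. Their poses are not given: they have to be found in the camera images.
- pin_grip (a point): Rack lock pin, orange handle. Whole pin 72 mm long, about 60 g: a steel shank 8 mm in diameter and 28 mm long whose last 8 mm taper to a 4 mm tip, a steel collar 25 mm in diameter and 4 mm thick, then the upright round handle, 20 mm in diameter and 40 mm tall. This point is on the handle's middle, 24 mm above the collar's underside and 52 mm above the tip; z points up the handle. It starts upright in one of the two holes of the tool block, its collar resting on the block.
- pin_collar (a point): The same pin: centre of the collar's underside, where the shank begins. It lies on the steel tab, at the eyelet, when the pin is home.
- eyelet (a point): Eyelet in the steel tab at the rack's pocket-4 end: round hole 11 mm in diameter through the 8 mm thick tab, 48 mm from the centre of pocket 4 along the row; the point is its centre at the tab's upper face, which is 34 mm below the rack's top. Directly below it is the matching 11 mm hole, 22 mm deep, of the shaker platform. z up, y along the row towards pocket 1.
- rack (a joint): Position of the rack on its rails on the shaker, in m: 0 is home against the end stop, where eyelet and platform hole line up (it starts there); it grows to 0.08 as the rack slides out towards the eyelet's end. Sliding takes about 3 N while it is not pinned.
- standard_mid (a point): Closed amber glass vial, 28 mm diameter, 95 mm tall (cap included), about 65 g, with a blue cap 24 mm in diameter and 16 mm high. The point is on its axis, half-way up (47.5 mm above its base); its z axis points up out of the cap. It starts upright in one of the six cells of the tray.
- sample_mid (a point): Closed amber glass vial, 28 mm diameter, 95 mm tall (cap included), about 65 g, with a red cap 24 mm in diameter and 16 mm high. The point is on its axis, half-way up (47.5 mm above its base); its z axis points up out of the cap. It starts upright in one of the six cells of the tray.
- pocket2 (a point): Pocket 2 of the rack, marked by two black dots beside it: centre of its round mouth, in the rack's flat top. Hole 31 mm in diameter, 25 mm deep, flat floor; z up, y along the row towards pocket 1. A vial stood on the pocket floor has its middle 22.5 mm above this point. The four pockets stand in one row, 46 mm apart: 1 farthest from the eyelet, 4 nearest to it.
- pocket3 (a point): Pocket 3 of the rack, marked by three black dots beside it: centre of its round mouth, in the rack's flat top. Hole 31 mm in diameter, 25 mm deep, flat floor; z up, y along the row towards pocket 1. A vial stood on the pocket floor has its middle 22.5 mm above this point. Pocket 4, on the eyelet's side of it, stays empty.
- shaker: White orbital shaker, 250 mm along x, 270 mm along y, platform top 102 mm above the table. On it, between two rails along its y axis, lies the white rack: block 70 mm wide, 190 mm long, top 144 mm above the table, four pockets in a row, the blank in pocket 1. Origin under the centre of the housing, z up; front panel at -x, eyelet at the -y end. It does not move.
- tray: Grey six-cell tray, 134 mm along x, 198 mm along y, walls and dividers 4 mm thick and 18 mm high, floor 4 mm thick: two cells across x and three along y, each about 60 mm square, four vials stand in them. Origin under its centre; it does not move.
- tool_block: Aluminium block, 46 mm along x, 116 mm along y, 40 mm tall, with two 11 mm holes, 32 mm deep, 28 mm either side of its centre along y: the lock pin stands in one, the hex driver in the other. Origin under its centre; it does not move.
- vial_yellow: Bystander: amber vial like the others, with a yellow cap, in a tray cell. Origin under its base.
- vial_green: Bystander: amber vial like the others, with a green cap, in a tray cell. Origin under its base.
- blank: Bystander: the blank, an amber vial like the others with a white cap, already standing in pocket 1. Origin under its base.
- hex_driver: Bystander: hex driver parked in the other hole of the tool block; black round handle 22 mm in diameter, 60 mm tall, standing 66 mm above the block. Origin at its lower tip, 28 mm below the block's top.
- foil_beaker: Bystander: glass beaker covered with foil, 74 mm in diameter, 105 mm tall. Origin under its base.
- wash_bottle: Bystander: white wash bottle with blue cap, 72 mm in diameter, 195 mm tall with its spout. Origin under its base.
- marker_pen: Bystander: white and green marker pen lying on the table, 13 mm thick, 130 mm long along its x axis. Origin under its middle.
- timer: Bystander: white lab timer lying flat, 60 x 75 x 22 mm. Origin under its middle.

How it is judged:
By the outcome, as a careful person would: the job done as asked, in the order asked, and still so for the second after the job is handed in, with the robot touching nothing.
It also fails if it takes over 72 s, if anything falls off the work surface, if the arm or the gripper's body presses on something with over 40 N, if the wrist force passes 120 N, or if a joint passes its speed limit or range.

## Working session

There is one attempt and no reset: what is moved stays moved. The work goes in short steps, Python scripts to look and compute and a tool call to move; the robot and the scene stay as the last step left them, time stands still between calls to the robot, and variables do not carry over. Pictures are saved under pics/ and viewed, at most 11 in all, crops included, and the job is handed in when it is done.

Besides the shell and the picture viewer there is one more tool, called as name(argument=value, ...) on one line, values as JSON. jog_arm: Moves the arm, as the interface text tells. Its arguments: {"type":"object","properties":{"slide":{"type":"array"},"delta_rot":{"type":"array"},"fingers":{"type":"array"},"force":{"type":"number"}},"required":["slide","delta_rot","fingers"]}

```bash
mkdir -p pics; ls
cat > h.py <<'E'
import numpy as np, cv2
from station import manip, viewer
def snap(n,f=None):
    d=viewer.get_image(n)
    if f: cv2.imwrite('pics/'+f,d['image'][:,:,::-1])
    return d
def ray(d,u,v):
    K=np.array(d['camera_matrix'],float);D=np.array(d['dist_coeffs'],float)
    p=cv2.undistortPoints(np.array([[[u,v]]],float),K,D)[0,0]
    return np.array(d['origin'],float),np.array(d['rotation'],float)@np.array([p[0],p[1],1])
def atz(d,u,v,z):
    o,r=ray(d,u,v); return o+r*(z-o[2])/r[2]
def proj(d,P):
    R=np.array(d['rotation'],float);t=-R.T@np.array(d['origin'],float)
    return cv2.projectPoints(np.array(P,float).reshape(-1,1,3),cv2.Rodrigues(R.T)[0],t,np.array(d['camera_matrix'],float),np.array(d['dist_coeffs'],float))[0][:,0]
E
python3 - <<'E'
from h import *
for n in('top','scene'):
    d=snap(n); print(n,d['origin'],np.round(d['rotation'],3).tolist(),d['camera_matrix'])
    cv2.imwrite(f'pics/{n}0.png',cv2.resize(d['image'][:,:,::-1],(800,600),interpolation=cv2.INTER_CUBIC))
    np.save(f'{n}0.npy',d,allow_pickle=True)
print(manip.read_state())
E
```

```text
pics
top [ 0.46269079 -0.02015759  1.17780566] [0.717, -0.696, 0.039, -0.035] [[393.81367154   0.         253.61987157]
 [  0.         393.81367154 191.97127302]
 [  0.           0.           1.        ]]
scene [ 1.11761023 -0.66794138  0.88954985] [0.862, 0.309, -0.147, -0.375] [[393.62872012   0.         259.53525467]
 [  0.         393.62872012 195.23921686]
 [  0.           0.           1.        ]]
{'time': 0.1, 'q': array([ 1.1772911 ,  0.60004702, -0.00255367,  1.60004429,  0.00182499,
        0.94288379, -0.0797783 ]), 'qd': array([-0.00081732, -0.00260694,  0.00132521, -0.00301208, -0.00100689,
       -0.00080031,  0.00098721]), 'effort': array([ 6.29570728e-03, -7.66552949e+01,  1.50274526e+00, -2.52937120e+01,
       -5.22358390e-02,  1.35833936e-02,  2.29570944e-06]), 'tool_pos': array([ 0.22571386, -0.68851675,  0.2178468 ]), 'orientation': array([ 9.87472125e-01,  1.57792033e-01, -1.79074283e-04, -6.66654729e-04]), 'force': array([ 0.5849619 , -0.27669009, -0.37952125]), 'moment': array([ 0.02696595, -0.02770999,  0.02720648]), 'grip_force': 0.0, 'opening': 1.000707053161554}
```

```bash
sed -i "s/^from station/from scipy.spatial.transform import Rotation as Ro\nfrom station/; s/    return d$/    d['rotation']=Ro.from_quat(d['rotation']).as_matrix() if np.size(d['rotation'])==4 else np.array(d['rotation'])\n    return d/" h.py; cat h.py | head -9; python3 -c "
import numpy as np
for n in('top','scene'):
  d=np.load(n+'0.npy',allow_pickle=True).item();print(d['rotation'],d['dist_coeffs'])"
```

```text
import numpy as np, cv2
from scipy.spatial.transform import Rotation as Ro
from station import manip, viewer
def snap(n,f=None):
    d=viewer.get_image(n)
    if f: cv2.imwrite('pics/'+f,d['image'][:,:,::-1])
    d['rotation']=Ro.from_quat(d['rotation']).as_matrix() if np.size(d['rotation'])==4 else np.array(d['rotation'])
    return d
def ray(d,u,v):
[ 0.71653799 -0.69557277  0.0387003  -0.03541362] [0.01026365 0.         0.         0.         0.        ]
[ 0.86166388  0.30921201 -0.14652031 -0.37477338] [-0.02607191  0.          0.          0.          0.        ]
```

View pics/top0.png

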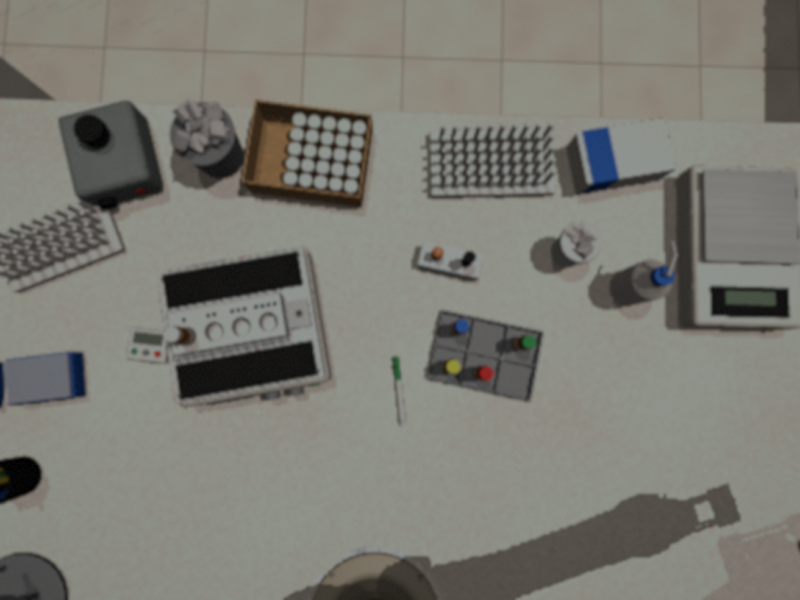

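View pics/scene0.png

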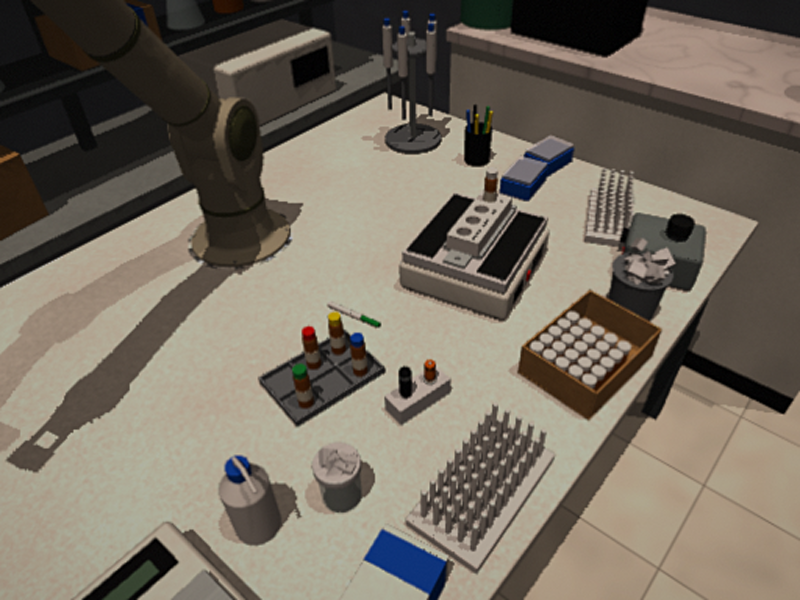

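The top view shows (in 800x600 pixels) blue cap at (461,327), red at (486,373), pin at (437,254), driver at (468,259), pockets 2 to 4 at (214,331), (241,326) and (269,321), and the eyelet at (299,313). The scene view agrees. Next I'll refine by segmentation.

Run:
```python
from h import *
ds={}
for n in('top','scene'):
    d=np.load(n+'0.npy',allow_pickle=True).item(); d['rotation']=Ro.from_quat(d['rotation']).as_matrix(); ds[n]=d
def tri(p,q):
    A=[];b=[]
    for d,x in((ds['top'],p),(ds['scene'],q)):
        o,r=ray(d,*x);r/=np.linalg.norm(r);M=np.eye(3)-np.outer(r,r);A.append(M);b.append(M@o)
    return np.linalg.lstsq(np.vstack(A),np.hstack(b),rcond=None)[0]
S=1.5625
def cen(n,u,v,h0,h1,r=8,smin=120,vmin=60):
    im=cv2.cvtColor(ds[n]['image'],cv2.COLOR_RGB2HSV).astype(int);u/=S;v/=S
    H=im[...,0];m=((H>=h0)&(H<=h1) if h0<=h1 else (H>=h0)|(H<=h1))&(im[...,1]>smin)&(im[...,2]>vmin)
    yy,xx=np.mgrid[:384,:512];m&=(abs(xx-u)<r)&(abs(yy-v)<r)
    return np.array([xx[m].mean(),yy[m].mean()]),m.sum(),(xx[m].min(),xx[m].max(),yy[m].min(),yy[m].max())
for k,t,s,h in(('blue',(461,327),(357,340),(105,125)),('red',(486,373),(309,333),(172,3)),('yellow',(453,367),(334,319),(22,35)),('green',(527,342),(301,369),(45,80)),('pin',(437,254),(430,367),(5,18))):
    a=cen('top',*t,*h);b=cen('scene',*s,*h)
    print(k,a[0].round(1),a[1:],b[0].round(1),b[1:],'tri',tri(a[0],b[0]).round(4),'top z.099',atz(ds['top'],*a[0],.095).round(4))
d=ds['top']
for k,p,z in(('p2',(214,331),.144),('p3',(241,326),.144),('p4',(269,321),.144),('eye',(299,313),.110)): print(k,atz(d,p[0]/S,p[1]/S,z).round(4))
im=d['image'][:,:,::-1]
a=cv2.resize(im[150:265,95:215],None,fx=5,fy=5,interpolation=cv2.INTER_NEAREST)
cv2.imwrite('pics/rack.png',a)
```

```text
blue [295.  208.6] (np.int64(58), (np.int64(291), np.int64(299), np.int64(205), np.int64(212))) [227.6 215.7] (np.int64(42), (np.int64(224), np.int64(231), np.int64(213), np.int64(219))) tri [ 0.5341 -0.1385  0.0962] top z.099 [ 0.5341 -0.1387  0.095 ]
red [310.4 238.5] (np.int64(70), (np.int64(306), np.int64(315), np.int64(234), np.int64(243))) [196.8 212.7] (np.int64(54), (np.int64(193), np.int64(200), np.int64(209), np.int64(217))) tri [ 0.4536 -0.1829  0.0923] top z.099 [ 0.4537 -0.1824  0.095 ]
yellow [289.2 234.4] (np.int64(69), (np.int64(285), np.int64(293), np.int64(230), np.int64(239))) [213.5 203.1] (np.int64(55), (np.int64(210), np.int64(217), np.int64(199), np.int64(207))) tri [ 0.463  -0.1243  0.0923] top z.099 [ 0.4629 -0.1241  0.095 ]
green [337.8 218.7] (np.int64(46), (np.int64(334), np.int64(342), np.int64(216), np.int64(222))) [190.9 235.8] (np.int64(49), (np.int64(187), np.int64(195), np.int64(233), np.int64(239))) tri [ 0.5098 -0.2565  0.0971] top z.099 [ 0.51   -0.2569  0.095 ]
pin [279.5 161.8] (np.int64(26), (np.int64(277), np.int64(282), np.int64(159), np.int64(165))) [274.5 235.5] (np.int64(56), (np.int64(272), np.int64(278), np.int64(230), np.int64(242))) tri [ 0.6683 -0.0947  0.0688] top z.099 [ 0.6633 -0.0931  0.095 ]
p2 [0.5101 0.2804 0.144 ]
p3 [0.5198 0.2358 0.144 ]
p4 [0.5296 0.1894 0.144 ]
eye [0.5473 0.1449 0.11  ]
```

View pics/rack.png

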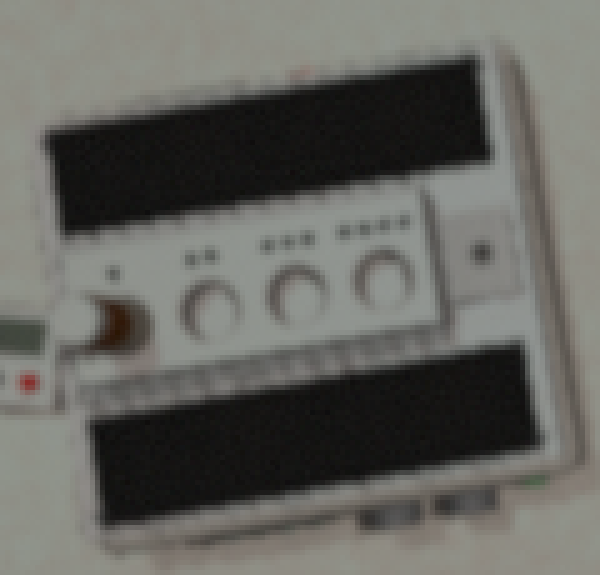

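The crop shows the empty pocket mouths at about (210,310), (297,294) and (384,279) in x5 crop pixels, and the eyelet at (481,252). I'll fit positions with cylinder silhouettes and the rack geometry.

```bash
cat >> h.py <<'E'
from scipy.optimize import least_squares
S=1.5625
def load(n):
    d=np.load(n+'0.npy',allow_pickle=True).item(); d['rotation']=Ro.from_quat(d['rotation']).as_matrix(); return d
def cyl(d,x,y,r,z0,z1):
    a=np.linspace(0,2*np.pi,48,endpoint=False)
    P=[[x+r*np.cos(t),y+r*np.sin(t),z] for z in(z0,z1) for t in a]
    h=cv2.convexHull(proj(d,P).astype(np.float32)); m=cv2.moments(h); return np.array([m['m10'],m['m01']])/m['m00']
def cen(d,u,v,h0,h1,r=8,smin=120,vmin=60):
    im=cv2.cvtColor(d['image'],cv2.COLOR_RGB2HSV).astype(int)
    H=im[...,0];m=((H>=h0)&(H<=h1) if h0<=h1 else (H>=h0)|(H<=h1))&(im[...,1]>smin)&(im[...,2]>vmin)
    yy,xx=np.mgrid[:384,:512];m&=(abs(xx-u)<r)&(abs(yy-v)<r)
    return np.array([xx[m].mean(),yy[m].mean()])
E
python3 - <<'E'
from h import *
T,Sc=load('top'),load('scene')
for k,t,s,h,g in(('blue',(295,208),(228,216),(105,125),(.012,.083,.099)),('red',(310,238),(197,213),(172,3),(.012,.083,.099)),('yellow',(289,234),(213,203),(22,35),(.012,.083,.099)),('green',(338,219),(191,236),(45,80),(.012,.083,.099)),('pin',(280,162),(275,235),(5,18),(.01,.044,.084))):
    out=[]
    ms=[(T,cen(T,*t,*h,smin=90,vmin=40)),(Sc,cen(Sc,*s,*h,smin=90,vmin=40))]
    for d,m in ms: out.append(least_squares(lambda p:cyl(d,p[0],p[1],*g)-m,[.5,0]).x.round(4))
    print(k,'top',out[0],'scene',out[1])
px=lambda u,v:(95+(u-2)/5,150+(v-2)/5)
M=[px(210,310),px(297,294),px(384,279),px(481,252)]
Z=[.144,.144,.144,.110]; s=[-.046,0,.046,.094]
obs=np.array([atz(T,*m,z)[:2] for m,z in zip(M,Z)]);print(obs.round(4))
f=lambda p:np.array([[p[0]+np.sin(p[2])*a,p[1]-np.cos(p[2])*a] for a in s])
r=least_squares(lambda p:(f(p)-obs).ravel(),[.52,.236,.2]);print(r.x,np.degrees(r.x[2]),(f(r.x)-obs).round(4).tolist());F=f(r.x);print('fit',F.round(4))
q=proj(Sc,[[*a,z] for a,z in zip(F,Z)]);print((q).round(1))
c=Sc['image'][115:185,265:335,::-1].copy(); c=cv2.resize(c,None,fx=8,fy=8,interpolation=cv2.INTER_CUBIC)
for p in q: cv2.circle(c,tuple(int(v) for v in (p-[265,115]+.5)*8),2,(0,0,255),-1)
cv2.imwrite('pics/rs.png',c)
E
```

```text
blue top [ 0.5354 -0.1392] scene [ 0.5336 -0.1381]
red top [ 0.4535 -0.1835] scene [ 0.4529 -0.182 ]
yellow top [ 0.4627 -0.1252] scene [ 0.4615 -0.123 ]
green top [ 0.5106 -0.258 ] scene [ 0.5071 -0.2554]
pin top [ 0.6695 -0.095 ] scene [ 0.6679 -0.0928]
[[0.5107 0.2814]
 [0.5204 0.2365]
 [0.5296 0.1914]
 [0.5481 0.1465]]
[0.52107664 0.23662834 0.26405531] 15.12925505931328 [[-0.0016, -0.0004], [0.0007, 0.0002], [0.0034, 0.0008], [-0.0025, -0.0006]]
fit [[0.5091 0.281 ]
 [0.5211 0.2366]
 [0.5331 0.1922]
 [0.5456 0.1459]]
[[306.8 133.2]
 [302.  140.3]
 [297.1 147.9]
 [291.2 164.7]]
```

View pics/rs.png

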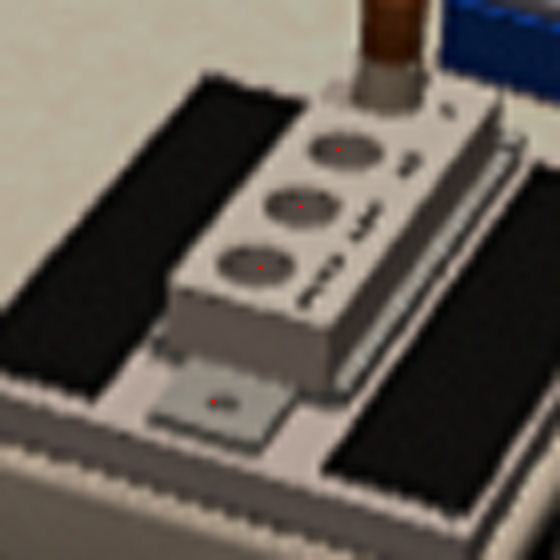

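jog_arm(slide=[[0,0,0.04],[0.03,0.03,0.08],[0.05,0.07,0.08],[0.08,0.11,0.08],[0.11,0.15,0.08],[0.14,0.19,0.08],[0.17,0.23,0.08],[0.2,0.27,0.08],[0.23,0.31,0.08],[0.26,0.35,0.08],[0.29,0.39,0.08],[0.32,0.43,0.08],[0.35,0.47,0.08],[0.38,0.51,0.08],[0.41,0.55,0.08],[0.442,0.594,0.08],[0.442,0.594,0.08],[0.442,0.594,0.08],[0.442,0.594,0.08],[0.442,0.594,0.08]], delta_rot=[[0,0,0],[0,0,8],[0,0,16],[0,0,24],[0,0,32],[0,0,40],[0,0,48],[0,0,56],[0,0,64],[0,0,72],[0,0,80],[0,0,84],[0,0,84],[0,0,84],[0,0,84],[0,0,84],[0,0,84],[0,0,84],[0,0,84],[0,0,84]], fingers=[0.6,0.6,0.6,0.6,0.6,0.6,0.6,0.6,0.6,0.6,0.6,0.6,0.6,0.6,0.6,0.6,0.6,0.6,0.6,0.6])

```text
time: 2.1
tool_pos: [0.667, -0.0971, 0.2985]
orientation: [0.629, 0.777, -0.001, 0.0]
force: [-1.2, -0.2, -1.1]
opening: 0.598
grip_force: 0.0
```

The scene crop shows mouths 2, 3 and 4 at (345,151), (302,206) and (257,266), and the eyelet at (224,402). The row is offset from the rack's centre line, so the eyelet isn't on the row line. I'll refit without that constraint.

Run:
```python
from h import *
T,Sc=load('top'),load('scene')
Z=[.144,.144,.144,.110]; s=[-.046,0,.046,.094]
px=lambda u,v:(95+(u-2)/5,150+(v-2)/5)
py=lambda u,v:(265+u/8-.5,115+v/8-.5)
for d,M in((T,[px(210,310),px(297,294),px(384,279),px(481,252)]),(Sc,[py(345,151),py(302,206),py(257,266),py(224,402)])):
    obs=np.array([atz(d,*m,z)[:2] for m,z in zip(M,Z)])
    def f(p):
        F=np.array([[p[0]+np.sin(p[2])*a,p[1]-np.cos(p[2])*a] for a in s]);F[3]+=p[3]*np.array([np.cos(p[2]),np.sin(p[2])]);return F
    r=least_squares(lambda p:(f(p)-obs).ravel(),[.52,.236,.2,0]);print(r.x.round(4),np.degrees(r.x[2]).round(2));print(f(r.x).round(4).tolist(),(f(r.x)-obs).round(4).tolist())
st=manip.read_state();print(st['tool_pos'],st['q'],Ro.from_quat(st['orientation']).as_matrix().round(3).tolist())
```

```text
[0.5202 0.2365 0.2078 0.0087] 11.9
[[0.5107, 0.2815], [0.5202, 0.2365], [0.5297, 0.1915], [0.5481, 0.1463]] [[0.0001, 0.0001], [-0.0002, 0.0], [0.0001, 0.0001], [0.0, -0.0002]]
[0.5216 0.2374 0.2165 0.0076] 12.4
[[0.5117, 0.2823], [0.5216, 0.2374], [0.5314, 0.1925], [0.5492, 0.1472]] [[-0.0003, 0.0006], [0.0003, -0.0001], [-0.0001, 0.0005], [0.0002, -0.001]]
[ 0.66704988 -0.09709884  0.29853953] [ 0.36067457  0.50217358 -0.46657996  1.61502232  0.24865684  1.08426805
  0.0361857 ] [[-0.208, 0.978, -0.001], [0.978, 0.208, -0.001], [-0.001, -0.001, -1.0]]
```

jog_arm(slide=[[0.001,0.002,-0.04],[0.001,0.002,-0.08],[0.001,0.002,-0.12],[0.001,0.002,-0.16],[0.001,0.002,-0.18],[0.001,0.002,-0.2],[0.001,0.002,-0.22],[0.001,0.002,-0.235],[0.001,0.002,-0.245],[0.001,0.002,-0.245],[0.001,0.002,-0.245]], delta_rot=[[0,0,0],[0,0,0],[0,0,0],[0,0,0],[0,0,0],[0,0,0],[0,0,0],[0,0,0],[0,0,0],[0,0,0],[0,0,0]], fingers=[0.6,0.6,0.6,0.6,0.6,0.6,0.6,0.6,0.6,0.6,0.6])

```text
time: 3.2
tool_pos: [0.6691, -0.0932, 0.0541]
orientation: [0.628, 0.778, 0.0, 0.0]
force: [-0.4, -0.3, -0.2]
opening: 0.603
grip_force: 0.0
```

Run:
```python
from h import *
d=snap('top');e=snap('scene')
a=cv2.resize(d['image'][120:215,225:335,::-1],(400,346),interpolation=cv2.INTER_CUBIC)
b=cv2.resize(e['image'][190:286,220:330,::-1],(400,346),interpolation=cv2.INTER_CUBIC)
cv2.imwrite('pics/g1.png',np.hstack([a,b])); st=manip.read_state();print(st['tool_pos'],st['force'])
```

```text
[ 0.6694443  -0.09302484  0.05464274] [ 0.46447968 -0.1304533   0.14717871]
```

View pics/g1.png

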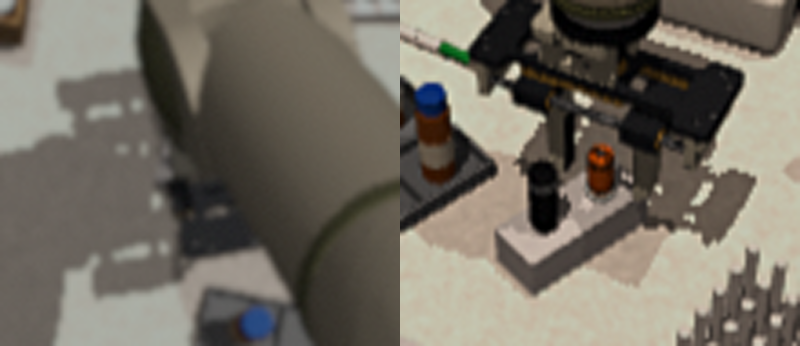

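The fingers stand either side of the orange handle (600,170), one at (560,140) and one at (645,160), clear of the driver. I'll close and lift.

jog_arm(slide=[[0,0,0],[0,0,0],[0,0,0],[0,0,0],[0,0,0],[0,0,0],[0,0,0],[0,0,0],[0,0,0],[0,0,0.02],[0,0,0.04],[0,0,0.08],[0,0,0.12],[0,0,0.16],[0,0,0.18],[0,0,0.18]], delta_rot=[[0,0,0],[0,0,0],[0,0,0],[0,0,0],[0,0,0],[0,0,0],[0,0,0],[0,0,0],[0,0,0],[0,0,0],[0,0,0],[0,0,0],[0,0,0],[0,0,0],[0,0,0],[0,0,0]], fingers=[0.4,0.3,0.2,0.15,0.1,0.1,0.1,0.1,0.1,0.1,0.1,0.1,0.1,0.1,0.1,0.1], force=20)

```text
time: 4.9
tool_pos: [0.6704, -0.0929, 0.237]
orientation: [0.628, 0.778, 0.001, 0.002]
force: [-0.4, -0.9, -1.1]
opening: 0.211
grip_force: 20.0
```

jog_arm(slide=[[-0.018,0.036,0],[-0.036,0.072,0],[-0.054,0.108,0],[-0.072,0.144,0],[-0.09,0.18,0],[-0.108,0.216,0],[-0.12,0.24,0],[-0.12,0.24,0],[-0.12,0.24,-0.03],[-0.12,0.24,-0.05],[-0.12,0.24,-0.07],[-0.12,0.24,-0.07],[-0.12,0.24,-0.07]], delta_rot=[[0,0,0],[0,0,0],[0,0,0],[0,0,0],[0,0,0],[0,0,0],[0,0,0],[0,0,0],[0,0,0],[0,0,0],[0,0,0],[0,0,0],[0,0,0]], fingers=[0.1,0.1,0.1,0.1,0.1,0.1,0.1,0.1,0.1,0.1,0.1,0.1,0.1])

```text
time: 6.2
tool_pos: [0.5487, 0.1465, 0.163]
orientation: [0.628, 0.778, -0.001, -0.0]
force: [0.4, 0.8, -1.0]
opening: 0.21
grip_force: 20.0
```

Run:
```python
from h import *
d=snap('top');e=snap('scene'); st=manip.read_state();p=st['tool_pos'];print(p,Ro.from_quat(st['orientation']).as_matrix().round(3).tolist())
a=cv2.resize(d['image'][150:230,145:225,::-1],(400,400),interpolation=cv2.INTER_CUBIC)
# scene: overlay pin axis expected
q=proj(e,[[p[0],p[1],z] for z in (p[2]-.042,p[2]-.014,p[2]+.03)]+[[.5487,.1468,.110]]);print(q.round(1))
b=cv2.resize(e['image'][125:185,260:320,::-1],(400,400),interpolation=cv2.INTER_CUBIC)
k=400/60
for x in q: cv2.circle(b,tuple(int(v) for v in (x-[260,125]+.5)*k),2,(255,0,255),-1)
cv2.imwrite('pics/e1.png',np.hstack([a,b]))
```

```text
[0.54931981 0.14694755 0.16419716] [[-0.21, 0.978, 0.001], [0.978, 0.21, 0.0], [0.0, 0.001, -1.0]]
[[292.5 162. ]
 [292.8 154.8]
 [293.3 143.2]
 [292.2 164.9]]
```

View pics/e1.png

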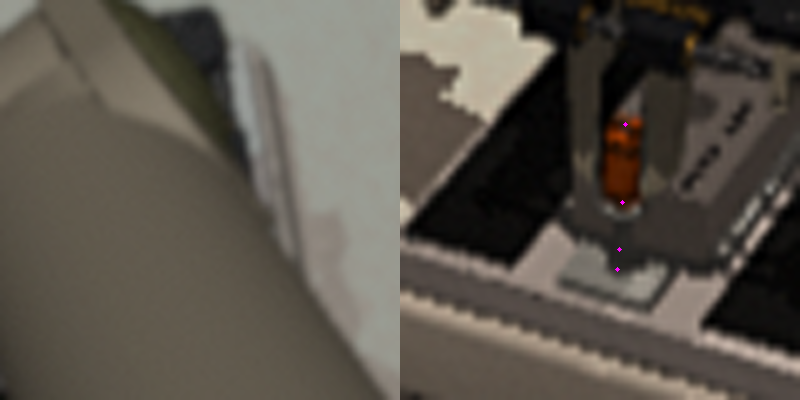

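In the right half, the pin's handle is at (622,165) and its axis lies within about 1 mm of the overlay, with the tip just above the eyelet. The top view is blocked by the arm. I'll lower gently.

jog_arm(slide=[[0,0,-0.005],[0,0,-0.01],[0,0,-0.014],[0,0,-0.018],[0,0,-0.022],[0,0,-0.022]], delta_rot=[[0,0,0],[0,0,0],[0,0,0],[0,0,0],[0,0,0],[0,0,0]], fingers=[0.1,0.1,0.1,0.1,0.1,0.1])

```text
time: 6.9
tool_pos: [0.548, 0.1475, 0.1409]
orientation: [0.628, 0.778, -0.0, -0.001]
force: [-2.5, 1.5, -3.0]
opening: 0.21
grip_force: 20.0
```

jog_arm(slide=[[-0.0005,0.0005,0],[-0.0005,0.0005,-0.003],[-0.0005,0.0005,-0.006],[-0.0005,0.0005,-0.009],[-0.0005,0.0005,-0.009]], delta_rot=[[0,0,0],[0,0,0],[0,0,0],[0,0,0],[0,0,0]], fingers=[0.1,0.1,0.1,0.1,0.1])

```text
time: 7.4
tool_pos: [0.5481, 0.1477, 0.1322]
orientation: [0.628, 0.778, -0.0, -0.0]
force: [-2.6, 1.9, -1.7]
opening: 0.213
grip_force: 20.0
```

jog_arm(slide=[[-0.0005,0.0005,-0.003],[-0.0005,0.0005,-0.005],[-0.0005,0.0005,-0.007],[-0.0005,0.0005,-0.008],[-0.0005,0.0005,-0.008]], delta_rot=[[0,0,0],[0,0,0],[0,0,0],[0,0,0],[0,0,0]], fingers=[0.1,0.1,0.1,0.1,0.1])

```text
time: 7.9
tool_pos: [0.5479, 0.148, 0.1244]
orientation: [0.628, 0.778, -0.0, 0.0]
force: [-1.2, 0.7, -1.3]
opening: 0.211
grip_force: 20.0
```

jog_arm(slide=[[0,0,-0.001],[0,0,-0.002],[0,0,-0.002]], delta_rot=[[0,0,0],[0,0,0],[0,0,0]], fingers=[0.1,0.1,0.1])

```text
time: 8.2
tool_pos: [0.548, 0.148, 0.1234]
orientation: [0.628, 0.778, 0.0, 0.0]
force: [-3.4, -0.1, 10.3]
opening: 0.21
grip_force: 20.0
```

jog_arm(slide=[[0,0,0.001],[0,0,0.001],[0,0,0.001],[0,0,0.001],[0,0,0.02],[0,0,0.05],[0,0,0.09],[0,0,0.12],[-0.002,-0.04,0.14],[-0.004,-0.08,0.14],[-0.006,-0.12,0.14],[-0.008,-0.16,0.14],[-0.01,-0.2,0.14],[-0.012,-0.24,0.14],[-0.0135,-0.2865,0.14],[-0.0135,-0.2865,0.14],[-0.0135,-0.2865,0.14]], delta_rot=[[0,0,0],[0,0,0],[0,0,0],[0,0,0],[0,0,0],[0,0,0],[0,0,0],[0,0,0],[0,0,0],[0,0,0],[0,0,0],[0,0,0],[0,0,0],[0,0,0],[0,0,0],[0,0,0],[0,0,0]], fingers=[0.3,0.4,0.4,0.4,0.4,0.4,0.4,0.4,0.45,0.5,0.5,0.5,0.5,0.5,0.5,0.5,0.5])

```text
time: 9.9
tool_pos: [0.5341, -0.1396, 0.2623]
orientation: [0.629, 0.777, -0.0, -0.0]
force: [-0.5, -0.3, -0.3]
opening: 0.501
grip_force: 0.0
```

Run:
```python
from h import *
d=snap('top');e=snap('scene'); st=manip.read_state();print(st['tool_pos'],st['force'])
a=cv2.resize(d['image'][150:230,125:225,::-1],(400,320),interpolation=cv2.INTER_CUBIC)
b=cv2.resize(e['image'][115:195,260:360,::-1],(400,320),interpolation=cv2.INTER_CUBIC)
cv2.imwrite('pics/e2.png',np.hstack([a,b]))
for n,dd in(('top',d),('scene',e)): print(n,proj(dd,[[.548,.148,.154],[.5487,.1468,.154]]).round(1).tolist())
m=cen(e,290,155,5,18,r=14,smin=90,vmin=40);print(m,least_squares(lambda p:cyl(e,*p,.01,.114,.154)-m,[.55,.15]).x)
m=cen(d,190,200,5,18,r=14,smin=90,vmin=40);print(m,least_squares(lambda p:cyl(d,*p,.01,.114,.154)-m,[.55,.15]).x)
```

```text
[ 0.53441635 -0.13734914  0.26259396] [-0.7055438   0.51768261 -0.620627  ]
top [[187.6, 198.6], [188.1, 198.3]]
scene [[292.7, 153.5], [292.7, 153.8]]
[292.58441558 158.25974026] [0.54717063 0.14959587]
[188.95744681 199.06382979] [0.54837342 0.14746092]
```

View pics/e2.png

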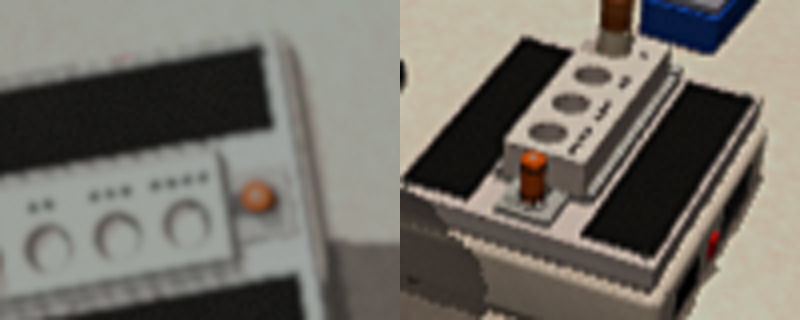

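The pin stands upright with its collar on the tab (top view (257,195), scene view (532,180)), and the rack is still home. Next is the blue vial.

jog_arm(slide=[[0,0,-0.04],[0,0,-0.08],[0,0,-0.12],[0,0,-0.15],[0,0,-0.18],[0,0,-0.2],[0,0,-0.213],[0,0,-0.218],[0,0,-0.218],[0,0,-0.218],[0,0,-0.218],[0,0,-0.218],[0,0,-0.218],[0,0,-0.218],[0,0,-0.218]], delta_rot=[[0,0,0],[0,0,0],[0,0,0],[0,0,0],[0,0,0],[0,0,0],[0,0,0],[0,0,0],[0,0,0],[0,0,0],[0,0,0],[0,0,0],[0,0,0],[0,0,0],[0,0,0]], fingers=[0.5,0.5,0.5,0.5,0.5,0.5,0.5,0.5,0.5,0.42,0.36,0.3,0.2,0.2,0.2], force=15)

```text
time: 11.5
tool_pos: [0.5347, -0.1386, 0.0452]
orientation: [0.628, 0.778, 0.0, 0.001]
force: [0.5, -0.5, 6.9]
opening: 0.297
grip_force: 15.0
```

jog_arm(slide=[[0,0,0.005],[0,0,0.02],[0,0,0.05],[0,0,0.09],[0,0,0.13],[0,0,0.17],[0,0,0.19],[0,0,0.19],[0,0,0.19]], delta_rot=[[0,0,0],[0,0,0],[0,0,0],[0,0,0],[0,0,0],[0,0,0],[0,0,0],[0,0,0],[0,0,0]], fingers=[0.2,0.2,0.2,0.2,0.2,0.2,0.2,0.2,0.2])

```text
time: 12.4
tool_pos: [0.534, -0.1386, 0.2346]
orientation: [0.628, 0.778, -0.0, 0.0]
force: [0.1, 0.1, -0.6]
opening: 0.296
grip_force: 15.0
```

Run:
```python
from h import *
d=snap('top');e=snap('scene'); st=manip.read_state();p=st['tool_pos'];print(p,st['force'])
for dz in(0,):
  q=proj(e,[[p[0],p[1],p[2]+z] for z in(-.0405,0,.046,.0545)])
print(q.round(1))
c=q.mean(0).astype(int);x0,y0=c-[45,40]
b=cv2.resize(e['image'][y0:y0+75,x0:x0+90,::-1],None,fx=6,fy=6,interpolation=cv2.INTER_CUBIC)
for x in q: cv2.circle(b,tuple(int(v) for v in (x-[x0,y0]+.5)*6),2,(255,0,255),-1)
cv2.imwrite('pics/b1.png',b)
m=cen(e,*q[2],105,125,r=10,smin=90,vmin=40);f=least_squares(lambda v:cyl(e,v[0],v[1],.012,p[2]+.0385,p[2]+.0545)-m,p[:2]).x;print(m,f,f-p[:2])
```

```text
[ 0.53348139 -0.13847506  0.23345191] [ 0.09246921  0.2947054  -0.75943226]
[[224.8 190.1]
 [223.5 178.5]
 [222.  164.5]
 [221.7 161.8]]
[221.07894737 164.47368421] [ 0.53206848 -0.14022507] [-0.00141291 -0.00175001]
```

View pics/b1.png

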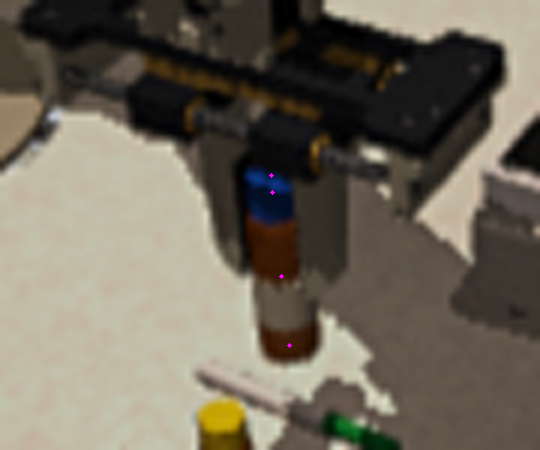

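The vial hangs upright, its base centred at (289,346) on the overlay. I'll carry it over to pocket 2.

jog_arm(slide=[[0,0,0.025],[-0.0025,0.04,0.05],[-0.005,0.08,0.05],[-0.007,0.12,0.05],[-0.009,0.16,0.05],[-0.011,0.2,0.05],[-0.013,0.24,0.05],[-0.015,0.28,0.05],[-0.017,0.32,0.05],[-0.019,0.36,0.05],[-0.021,0.39,0.05],[-0.0225,0.4205,0.05],[-0.0225,0.4205,0.05],[-0.0225,0.4205,0.02],[-0.0225,0.4205,-0.01],[-0.0225,0.4205,-0.03],[-0.0225,0.4205,-0.035],[-0.0225,0.4205,-0.035],[-0.0225,0.4205,-0.035]], delta_rot=[[0,0,0],[0,0,0],[0,0,0],[0,0,0],[0,0,0],[0,0,0],[0,0,0],[0,0,0],[0,0,0],[0,0,0],[0,0,0],[0,0,0],[0,0,0],[0,0,0],[0,0,0],[0,0,0],[0,0,0],[0,0,0],[0,0,0]], fingers=[0.2,0.2,0.2,0.2,0.2,0.2,0.2,0.2,0.2,0.2,0.2,0.2,0.2,0.2,0.2,0.2,0.2,0.2,0.2])

```text
time: 14.4
tool_pos: [0.5122, 0.2821, 0.2001]
orientation: [0.628, 0.778, 0.0, 0.0]
force: [-0.6, 0.2, -0.1]
opening: 0.298
grip_force: 15.0
```

Run:
```python
from h import *
e=snap('scene'); st=manip.read_state();p=st['tool_pos'];print(p,st['force'],Ro.from_quat(st['orientation']).as_matrix()[:,2].round(4))
t=np.linspace(0,2*np.pi,60)
B=[[p[0]+.014*np.cos(a),p[1]+.014*np.sin(a),p[2]-.0412] for a in t]
M=[[.5112+.0155*np.cos(a),.2819+.0155*np.sin(a),.144] for a in t]
x0,y0=275,95
b=cv2.resize(e['image'][y0:y0+60,x0:x0+60,::-1],(600,600),interpolation=cv2.INTER_CUBIC)
for P,c in((B,(255,0,255)),(M,(0,255,0))):
    for x in proj(e,P): cv2.circle(b,tuple(int(v) for v in (x-[x0,y0]+.5)*10),1,c,-1)
cv2.imwrite('pics/p2.png',b)
```

```text
[0.51235099 0.28224269 0.20047657] [-0.23848178  0.14110346 -0.45732538] [ 1.1e-03  6.0e-04 -1.0e+00]
```

View pics/p2.png

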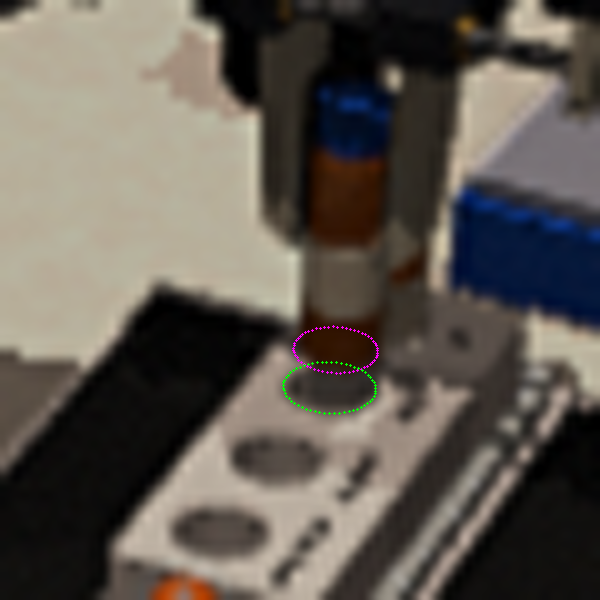

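The vial (columns 303–383) sits slightly to the right of its predicted base and of the pocket 2 mouth (green ring). I'll nudge about 1 mm back and lower with a force check.

jog_arm(slide=[[-0.001,-0.0005,-0.003],[-0.001,-0.0005,-0.006],[-0.001,-0.0005,-0.009],[-0.001,-0.0005,-0.012],[-0.001,-0.0005,-0.015],[-0.001,-0.0005,-0.018],[-0.001,-0.0005,-0.018]], delta_rot=[[0,0,0],[0,0,0],[0,0,0],[0,0,0],[0,0,0],[0,0,0],[0,0,0]], fingers=[0.2,0.2,0.2,0.2,0.2,0.2,0.2])

```text
time: 15.15
tool_pos: [0.5106, 0.2815, 0.1811]
orientation: [0.628, 0.778, -0.0, -0.0]
force: [-0.5, -0.0, -0.3]
opening: 0.292
grip_force: 15.0
```

jog_arm(slide=[[0,0,-0.004],[0,0,-0.008],[0,0,-0.012],[0,0,-0.015],[0,0,-0.018],[0,0,-0.02],[0,0,-0.02]], delta_rot=[[0,0,0],[0,0,0],[0,0,0],[0,0,0],[0,0,0],[0,0,0],[0,0,0]], fingers=[0.2,0.2,0.2,0.2,0.2,0.2,0.2])

```text
time: 15.85
tool_pos: [0.5107, 0.2815, 0.1613]
orientation: [0.628, 0.778, -0.0, -0.0]
force: [-0.4, 0.6, -0.7]
opening: 0.293
grip_force: 15.0
```

jog_arm(slide=[[0,0,-0.001],[0,0,-0.002],[0,0,-0.003],[0,0,-0.003]], delta_rot=[[0,0,0],[0,0,0],[0,0,0],[0,0,0]], fingers=[0.2,0.2,0.2,0.2])

```text
time: 16.25
tool_pos: [0.5109, 0.2819, 0.1601]
orientation: [0.628, 0.778, 0.0, 0.0]
force: [-3.9, -2.6, 13.8]
opening: 0.296
grip_force: 15.0
```

jog_arm(slide=[[0,0,0.001],[0,0,0.001],[0,0,0.001],[0,0,0.001],[0,0,0.001],[0,0,0.02],[0,0,0.05],[0,0,0.09],[0,0,0.12],[-0.005,-0.04,0.12],[-0.01,-0.085,0.12],[-0.016,-0.13,0.12],[-0.022,-0.175,0.12],[-0.028,-0.22,0.12],[-0.034,-0.265,0.12],[-0.04,-0.31,0.12],[-0.046,-0.355,0.12],[-0.052,-0.4,0.12],[-0.0555,-0.44,0.12],[-0.0575,-0.4645,0.12]], delta_rot=[[0,0,0],[0,0,0],[0,0,0],[0,0,0],[0,0,0],[0,0,0],[0,0,0],[0,0,0],[0,0,0],[0,0,0],[0,0,0],[0,0,0],[0,0,0],[0,0,0],[0,0,0],[0,0,0],[0,0,0],[0,0,0],[0,0,0],[0,0,0]], fingers=[0.35,0.42,0.48,0.48,0.48,0.48,0.48,0.48,0.48,0.48,0.48,0.48,0.48,0.48,0.48,0.48,0.5,0.5,0.5,0.5])

```text
time: 18.25
tool_pos: [0.4524, -0.1862, 0.2785]
orientation: [0.63, 0.777, -0.0, 0.0]
force: [0.9, 0.0, 0.0]
opening: 0.5
grip_force: 0.0
```

jog_arm(slide=[[0,0,0],[0,0,0],[0,0,0]], delta_rot=[[0,0,0],[0,0,0],[0,0,0]], fingers=[0.5,0.5,0.5])

```text
time: 18.55
tool_pos: [0.4535, -0.1817, 0.2786]
orientation: [0.628, 0.778, 0.0, -0.0]
force: [-0.2, 0.5, 0.9]
opening: 0.501
grip_force: 0.0
```

Run:
```python
from h import *
T=snap('top');e=snap('scene'); st=manip.read_state();print(st['tool_pos'])
for n,d in(('top',T),('scene',e)):
    u=proj(d,[[.511,.282,.206]])[0]; m=cen(d,*u,105,125,r=9,smin=90,vmin=40); f=least_squares(lambda v:cyl(d,v[0],v[1],.012,.198,.214)-m,[.51,.28]).x; print(n,u,m,f)
```

```text
[ 0.45360097 -0.18165807  0.27869554]
top [129.07748469 210.08569525] [129.30379747 210.17721519] [0.51078642 0.28127712]
scene [308.57845976 117.24655005] [308.97916667 117.375     ] [0.51245175 0.28216165]
```

Both views put the blue cap at the expected height over pocket 2. Now the red vial.

jog_arm(slide=[[0,-0.001,-0.04],[0,-0.001,-0.08],[0,-0.001,-0.12],[0,-0.001,-0.16],[0,-0.001,-0.19],[0,-0.001,-0.21],[0,-0.001,-0.225],[0,-0.001,-0.233],[0,-0.001,-0.233],[0,-0.001,-0.233],[0,-0.001,-0.233],[0,-0.001,-0.233],[0,-0.001,-0.233],[0,-0.001,-0.233],[0,-0.001,-0.233]], delta_rot=[[0,0,0],[0,0,0],[0,0,0],[0,0,0],[0,0,0],[0,0,0],[0,0,0],[0,0,0],[0,0,0],[0,0,0],[0,0,0],[0,0,0],[0,0,0],[0,0,0],[0,0,0]], fingers=[0.5,0.5,0.5,0.5,0.5,0.5,0.5,0.5,0.5,0.42,0.36,0.3,0.2,0.2,0.2], force=15)

```text
time: 20.15
tool_pos: [0.4537, -0.1842, 0.0462]
orientation: [0.628, 0.778, 0.0, 0.001]
force: [-1.7, -0.7, 6.5]
opening: 0.3
grip_force: 15.0
```

jog_arm(slide=[[0,0,0.005],[0,0,0.02],[0,0,0.05],[0,0,0.09],[0,0,0.13],[0,0,0.17],[0,0,0.21],[0,0,0.24],[0,0,0.24],[0,0,0.24]], delta_rot=[[0,0,0],[0,0,0],[0,0,0],[0,0,0],[0,0,0],[0,0,0],[0,0,0],[0,0,0],[0,0,0],[0,0,0]], fingers=[0.2,0.2,0.2,0.2,0.2,0.2,0.2,0.2,0.2,0.2])

```text
time: 21.15
tool_pos: [0.453, -0.1841, 0.2859]
orientation: [0.629, 0.778, -0.0, 0.001]
force: [0.3, -0.0, -0.5]
opening: 0.294
grip_force: 15.0
```

jog_arm(slide=[[0.006,0.04,0],[0.013,0.08,0],[0.02,0.12,0],[0.026,0.16,0],[0.032,0.2,0],[0.038,0.24,0],[0.045,0.28,0],[0.051,0.32,0],[0.058,0.36,0],[0.063,0.39,0],[0.0675,0.42,0],[0.0675,0.42,0],[0.0675,0.42,-0.03],[0.0675,0.42,-0.06],[0.0675,0.42,-0.08],[0.0675,0.42,-0.085],[0.0675,0.42,-0.085],[0.0675,0.42,-0.085]], delta_rot=[[0,0,0],[0,0,0],[0,0,0],[0,0,0],[0,0,0],[0,0,0],[0,0,0],[0,0,0],[0,0,0],[0,0,0],[0,0,0],[0,0,0],[0,0,0],[0,0,0],[0,0,0],[0,0,0],[0,0,0],[0,0,0]], fingers=[0.2,0.2,0.2,0.2,0.2,0.2,0.2,0.2,0.2,0.2,0.2,0.2,0.2,0.2,0.2,0.2,0.2,0.2])

```text
time: 22.95
tool_pos: [0.5211, 0.236, 0.2011]
orientation: [0.628, 0.778, 0.0, 0.0]
force: [-0.3, 0.3, -0.7]
opening: 0.296
grip_force: 15.0
```

Run:
```python
from h import *
e=snap('scene'); st=manip.read_state();p=st['tool_pos'];print(p,st['force'])
t=np.linspace(0,2*np.pi,60)
B=[[p[0]+.014*np.cos(a),p[1]+.014*np.sin(a),p[2]-.042] for a in t]
M=[[.5209+.0155*np.cos(a),.2370+.0155*np.sin(a),.144] for a in t]
x0,y0=270,95
b=cv2.resize(e['image'][y0:y0+60,x0:x0+60,::-1],(600,600),interpolation=cv2.INTER_CUBIC)
for P,c in((B,(255,0,255)),(M,(0,255,0))):
    for x in proj(e,P): cv2.circle(b,tuple(int(v) for v in (x-[x0,y0]+.5)*10),1,c,-1)
cv2.imwrite('pics/p3.png',b)
```

```text
[0.52123236 0.23616475 0.2014332 ] [-0.57796524  0.0707388  -0.76073277]
```

View pics/p3.png

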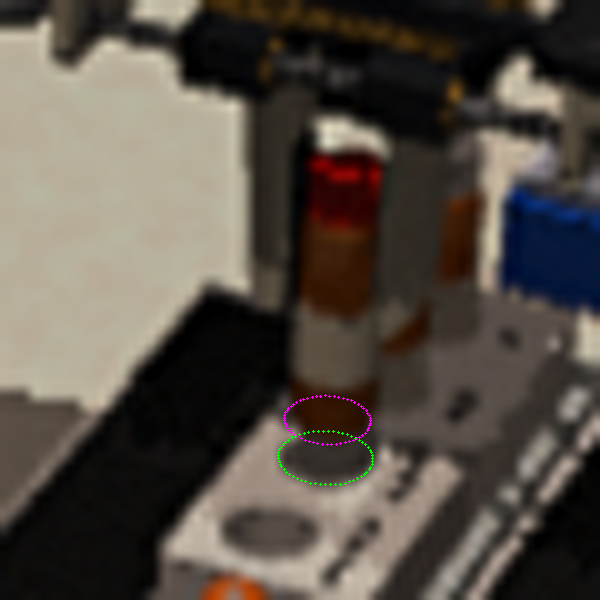

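The red vial (columns 292–376) sits right of its predicted base by the same amount as the blue one did, so I'll apply the same small correction and lower.

jog_arm(slide=[[-0.001,0,-0.003],[-0.001,0,-0.006],[-0.001,0,-0.009],[-0.001,0,-0.012],[-0.001,0,-0.015],[-0.001,0,-0.018],[-0.001,0,-0.018]], delta_rot=[[0,0,0],[0,0,0],[0,0,0],[0,0,0],[0,0,0],[0,0,0],[0,0,0]], fingers=[0.2,0.2,0.2,0.2,0.2,0.2,0.2])

```text
time: 23.7
tool_pos: [0.5196, 0.236, 0.1821]
orientation: [0.628, 0.778, -0.0, -0.0]
force: [-0.5, -0.5, -1.5]
opening: 0.298
grip_force: 15.0
```

jog_arm(slide=[[0,0,-0.004],[0,0,-0.008],[0,0,-0.012],[0,0,-0.015],[0,0,-0.018],[0,0,-0.02],[0,0,-0.02]], delta_rot=[[0,0,0],[0,0,0],[0,0,0],[0,0,0],[0,0,0],[0,0,0],[0,0,0]], fingers=[0.2,0.2,0.2,0.2,0.2,0.2,0.2])

```text
time: 24.4
tool_pos: [0.5197, 0.236, 0.1623]
orientation: [0.628, 0.778, -0.0, -0.0]
force: [-1.3, 0.3, -1.2]
opening: 0.294
grip_force: 15.0
```

jog_arm(slide=[[0,0,-0.001],[0,0,-0.002],[0,0,-0.002]], delta_rot=[[0,0,0],[0,0,0],[0,0,0]], fingers=[0.2,0.2,0.2])

```text
time: 24.7
tool_pos: [0.5199, 0.2363, 0.1613]
orientation: [0.628, 0.778, 0.0, 0.0]
force: [-1.6, -0.9, 5.7]
opening: 0.299
grip_force: 15.0
```

Contact with the floor is at the expected height. I'll release and withdraw up, then to the right and clear.

jog_arm(slide=[[0,0,0],[0,0,0],[0,0,0],[0,0,0],[0,0,0],[0,0,0.02],[0,0,0.05],[0,0,0.09],[0,0,0.13],[0,-0.04,0.13],[0,-0.08,0.13],[0,-0.12,0.13],[0,-0.16,0.13],[0,-0.2,0.13],[0,-0.24,0.13],[0,-0.28,0.13],[0,-0.32,0.13],[0,-0.32,0.13],[0,-0.32,0.13],[0,-0.32,0.13]], delta_rot=[[0,0,0],[0,0,0],[0,0,0],[0,0,0],[0,0,0],[0,0,0],[0,0,0],[0,0,0],[0,0,0],[0,0,0],[0,0,0],[0,0,0],[0,0,0],[0,0,0],[0,0,0],[0,0,0],[0,0,0],[0,0,0],[0,0,0],[0,0,0]], fingers=[0.35,0.42,0.48,0.48,0.48,0.48,0.48,0.48,0.48,0.48,0.48,0.48,0.48,0.48,0.48,0.48,0.48,0.48,0.48,0.48])

```text
time: 26.7
tool_pos: [0.5199, -0.0827, 0.2907]
orientation: [0.628, 0.778, 0.0, -0.0]
force: [-0.6, 0.2, -0.2]
opening: 0.481
grip_force: 0.0
```

Run:
```python
from h import *
T=snap('top');e=snap('scene'); st=manip.read_state();print(st['tool_pos'],st['force'])
for k,x,y,h in(('blue',.511,.282,(105,125)),('red',.5205,.2367,(172,3))):
  for n,d in(('top',T),('scene',e)):
    u=proj(d,[[x,y,.206]])[0]; m=cen(d,*u,*h,r=9,smin=90,vmin=40); print(k,n,u.round(1),m.round(1))
a=cv2.resize(T['image'][140:250,90:220,::-1],(400,338),interpolation=cv2.INTER_CUBIC)
b=cv2.resize(e['image'][95:205,240:370,::-1],(400,338),interpolation=cv2.INTER_CUBIC)
cv2.imwrite('pics/fin.png',np.hstack([a,b]))
```

```text
[ 0.51993749 -0.08245108  0.29073079] [-0.24710182  0.03690881  1.00283479]
blue top [129.1 210.1] [129.3 210.2]
blue scene [308.6 117.2] [309.  117.3]
red top [147.7 206.8] [147.3 207.4]
red scene [302.9 124.1] [303.4 123.8]
```

View pics/fin.png

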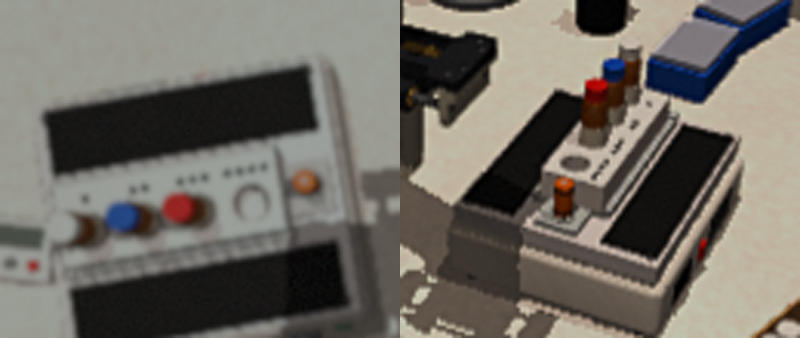

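The final view shows blue (122,218) in pocket 2 and red (180,210) in pocket 3, both upright. The pin (305,182) is home in the tab and pocket 4 is empty. I'm handing in.

```bash
python3 -c "
from station import manip
print(manip.job_done())"
```

```text
the job is handed in; nothing more can be done
None
```

The lock pin is home in the eyelet, the blue-capped standard is in pocket 2 and then the red-capped sample in pocket 3; both vials were upright in the last images, and I handed the job in at about 27 s of the 72 s allowed.

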